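Antenna switch: catch off, handle over

TASK

At the radio station's table, put the antenna switch with the red handle over: first slide its yellow safety catch all the way aside, away from the handle, then swing the red handle right over to its far stop. Leave the catch open and the handle there, let go of both, and do not touch the twin switch with the blue handle.

Things in the scene. Friction and masses are not known exactly. Their poses are not given: they have to be found in the camera images.
- antenna_switch: Fixed switch to be worked: grey box 160 x 200 x 60 mm (x, y, z) with a U-shaped handle with RED cross bar and a yellow catch on top. Origin: centre of the underside, on the table. x points from the side the handle starts on (nearer the robot) to the far side, y left, z up. Beside the catch tab the box's fittings reach z 134 mm at most, the handle's pivots 90 mm.
- antenna_switch_catch (a joint): Travel of the yellow catch, m: 0 = on, 0.035 = fully off; starts below 0.004. An upright tab 40 (x) by 10 (y) mm, z 120 to 172 mm, middle at x = 20, y = 55 mm plus travel (switch frame): it slides to +y, needs 1.5 N, stays where left. Its steel bolt (z 120 to 132) runs from the tab to -y across the path of the handle's nearer arm and frees it from 0.016.
- antenna_switch_handle (a joint): Angle q of the red handle, rad: 0 to 0.12 at the start, 0.65 upright, 1.30 far stop. Round bar, 18 mm thick, 100 long along y; centre (switch frame, m): x = 0.11 sin(q-0.65), y = -0.03, z = 0.075 + 0.11 cos(q-0.65). Two 10 mm arms at y = -70 and 10 mm, 70 mm free between, pivot at x = 0, z = 75 mm. Needs 2 to 3 N at the bar, stays where left; catch blocks it at 0.2.
- other_switch: The twin switch, to be left alone: same box, handle and catch, same origin and axes, but its cross bar is BLUE.

How it is judged:
By the outcome, as a careful person would: the job done as asked, in the order asked, and still so for the second after the job is handed in, with the robot touching nothing.
It also fails if it takes over 48 s, if anything falls off the work surface, if the arm or the gripper's body presses on something with over 40 N, if the wrist force passes 120 N, or if a joint passes its speed limit or range.

ROBOT

A 6-joint arm with a two-finger parallel gripper is mounted at the origin on the work surface. World frame = base frame: x ahead of the robot, y to its left, z up, the work surface at z = 0. Lengths are in m, angles in rad, forces in N, time in s.
With the tool pointing down it reaches from about 0.375 to 0.975 m from the base axis. Payload 3.8 kg.
Tool frame: the origin (TCP) lies midway between the tips of the shut fingers; the grasp point (between the pads) lies 19 mm behind it; z points along the fingers, y is the line along which they close (so a half turn about z gives the same grasp; the last joint's range is limited). The gripper opens to 85 mm and grips with 20 to 120 N. Pads are 22 mm wide; open, the fingers measure 114 mm over their backs; the gripper's body (76 mm by 85 mm) begins 54 mm behind the grasp point. The pads swing forward as they close: fully open they stand 13 mm farther back than shut.
Start: joints at [1.126, 0.264, 1.604, -0, 1.274, -0.037], TCP at [0.268, 0.62, 0.231] pointing down, gripper open.
Joint ranges: [-2.63, 2.63], [-0.94, 2.18], [0.31, 2.57], [-1.31, 4.45], [0, 2.66], [-2.55, 2.55]. Speed limits (rad/s): [2.57, 2.57, 3.14, 3.14, 3.14, 3.14].

INTERFACE

Orientations are given as a rotation vector (axis times angle).
In Python, from workcell import bot gives the robot as it stands.
- The arm moves only by the tool jog_arm, never from a script. Its argument "motion" is a list of rows, each a list of 5 numbers: the opening, from -1 (shut) to 1 (fully open), then the shift along the tool's x, y, z in mm, then the turn about the tool's z in degrees. In form: [[claw, x, y, z, twist], ...]. A call has 1 to 10 rows; each row shifts and turns the commanded pose from where the row before left it, along the tool's axes as they then stand; what a row does not reach is not made up. A row lasts 1/12 s, in which the tool goes at most 41.7 mm and 7.16 degrees, less where a joint would pass 70% of its speed; a pose out of reach is approached as far as the arm can. A call with a gripper value outside its range is refused whole. The fingers move at their own pace and stop on an object; "force" is the grip in N (left out, the last holds). Time passes only in rows, so rows that do not move let the fingers close. It gives the time, the measured TCP pose, the force, the opening and the grip force at its end, in the units of the state.
- bot.read_state(): the state, without advancing time (a new reading comes with each control period).
- bot.read_camera(name): name is "scene" or "top" or "wrist"; returns (picture, depth): 400x640x3 uint8, red, green, blue; 400x640 float32, m along the optical axis (not along the pixel's ray), 0 where there is no reading.
- bot.get_calibration(name): a dict with "vfov" (degrees; the focal length in pixels is half the picture's height over the tangent of half this angle, whatever the lens; pixels are square), "cx", "cy" (the principal point, pixels), "dist" ([k1, k2, p1, p2, k3] as OpenCV has them; the pictures are not rectified), "rvec" (rotation vector, rad) and "tvec" (3), from world to camera coordinates, as OpenCV has them; the wrist camera has in their place "tool_from_camera" (4x4, takes a point from camera to tool coordinates, whose origin is the TCP and whose axes are the flange's). Camera axes: x right, y down, z forward; pixel columns grow to the right and rows downward; lengths in m; the calibration is good to about 2 mm. A picture is of the moment at which its call begins: read the wrist's pose just before it. get_calibration takes no time and is no camera call.
- bot.finish_job(): hands the job in; it is judged then, once.
The state is a dict: "time": time; "q": joint angles; "joint_vel": joint speeds; "joint_torque": joint torques, N m; "tool_pos": TCP position; "tcp_rot": TCP orientation; "wrist_force": force on the tool from outside, world axes, zero at the start; "torque": the same for the moment, N m; "width": opening from 0.0 (shut) to 1.0 (fully open); "grip_force": force on a finger pad.
Only numpy, scipy, OpenCV 4.12 (cv2) and the standard library are available. Lean on these libraries where they do the work, as an engineer would, in place of code of your own. Each camera call takes 0.05 s, during which the arm holds its last target. There are 200 camera calls.

## Working session

There is one attempt and no reset: what is moved stays moved. The work goes in short steps, Python scripts to look and compute and a tool call to move; the robot and the scene stay as the last step left them, time stands still between calls to the robot, and variables do not carry over. Pictures are saved under pics/ and viewed, at most 10 in all, crops included, and the job is handed in when it is done.

Besides the shell and the picture viewer there is one more tool, called after "Request:" by a JSON object that holds its "method" and its "body". jog_arm: Moves the arm, as the interface text tells. Its arguments: {"type":"object","properties":{"motion":{"type":"array"},"force":{"type":"number"}},"required":["motion"]}

```bash
mkdir -p pics; cat > h.py <<'E'
import numpy as np, cv2
from workcell import bot
from scipy.spatial.transform import Rotation as R
def cloud(name):
    s=bot.read_state(); img,d=bot.read_camera(name); c=bot.get_calibration(name)
    f=img.shape[0]/2/np.tan(np.radians(c["vfov"])/2)
    K=np.array([[f,0,c["cx"]],[0,f,c["cy"]],[0,0,1]])
    v,u=np.mgrid[:img.shape[0],:img.shape[1]]
    p=cv2.undistortPoints(np.stack([u,v],-1).reshape(-1,1,2).astype(float),K,np.array(c["dist"],float)).reshape(*d.shape,2)
    P=np.dstack([p*d[...,None],d])
    if name=="wrist":
        T=np.array(c["tool_from_camera"]); P=P@T[:3,:3].T+T[:3,3]
        P=P@R.from_rotvec(s["tcp_rot"]).as_matrix().T+np.array(s["tool_pos"])
    else:
        Rm=R.from_rotvec(np.ravel(c["rvec"])).as_matrix(); P=(P-np.ravel(c["tvec"]))@Rm
    P[d==0]=np.nan
    return img,P
E
python3 - <<'E'
from h import *
print(bot.read_state())
for n in("top","scene"):
    img,P=cloud(n); cv2.imwrite(f"pics/{n}1.png",img[...,::-1])
    hsv=cv2.cvtColor(img,cv2.COLOR_RGB2HSV); h,s,_v=[hsv[...,i].astype(int) for i in range(3)]
    for c,m in dict(red=((h<8)|(h>172)),yel=(h>20)&(h<35),blue=(h>100)&(h<130)).items():
        m=(m&(s>130)&(_v>60)).astype(np.uint8)
        k,l,st,ce=cv2.connectedComponentsWithStats(m)
        for i in range(1,k):
            if st[i,4]>40:
                q=P[l==i]; q=q[np.isfinite(q[:,0])]
                if len(q): print(n,c,st[i],np.percentile(q,[5,50,95],axis=0).round(3).tolist())
E
```

```text
{'time': 0.0, 'q': array([ 1.12610121e+00,  2.64755177e-01,  1.60541640e+00,  2.76614026e-06,
        1.27372295e+00, -3.69192525e-02]), 'joint_vel': array([ 7.81944599e-04,  2.61249990e-03,  1.16163146e-03, -1.06234008e-03,
        3.90449211e-04,  5.36730710e-05]), 'joint_torque': array([ 1.25899274e-03, -5.15115452e+01, -3.67313290e+01,  2.93119165e-04,
        1.26072703e-02, -9.83839527e-06]), 'tool_pos': array([0.26736906, 0.61896069, 0.22993779]), 'tcp_rot': array([-0.63599336, -3.0759778 ,  0.00350985]), 'wrist_force': array([-0.68054408,  0.04835788,  0.40125698]), 'torque': array([-0.0294305 ,  0.02926309, -0.04522055]), 'grip_force': 0.0, 'width': 1.0018882489310583}
top red [404 231  70  33 876] [[0.421, -0.215, 0.163], [0.438, -0.171, 0.175], [0.455, -0.125, 0.178]]
top red [437 276  10  81 655] [[0.249, -0.225, -0.001], [0.309, -0.217, 0.011], [0.373, -0.213, 0.014]]
top yel [387 164  15  26 182] [[0.525, -0.114, 0.159], [0.542, -0.107, 0.172], [0.557, -0.1, 0.174]]
top yel [180 170  13  27 150] [[0.517, 0.189, 0.089], [0.533, 0.195, 0.173], [0.55, 0.22, 0.175]]
top yel
[... 340 characters left out ...]
.424, -0.216, 0.16], [0.445, -0.167, 0.172], [0.459, -0.122, 0.176]]
scene red [233 128  11  21  97] [[0.293, -0.231, -0.002], [0.334, -0.218, 0.01], [0.36, -0.212, 0.013]]
scene yel [  76  107   64   47 2286] [[0.352, -0.561, 0.01], [0.396, -0.52, 0.042], [0.473, -0.439, 0.064]]
scene yel [235 147  20  35 448] [[0.527, -0.115, 0.124], [0.547, -0.106, 0.152], [0.561, -0.099, 0.172]]
scene yel [408 172  17  36 274] [[0.521, 0.187, 0.125], [0.549, 0.194, 0.16], [0.553, 0.202, 0.172]]
scene blue [ 33  26  48  28 708] [[-0.75, -1.794, -0.397], [-0.664, -1.678, -0.388], [-0.561, -1.601, -0.383]]
scene blue [364 126  50  23 293] [[0.425, 0.091, 0.169], [0.439, 0.138, 0.173], [0.451, 0.175, 0.176]]
```

View pics/top1.png

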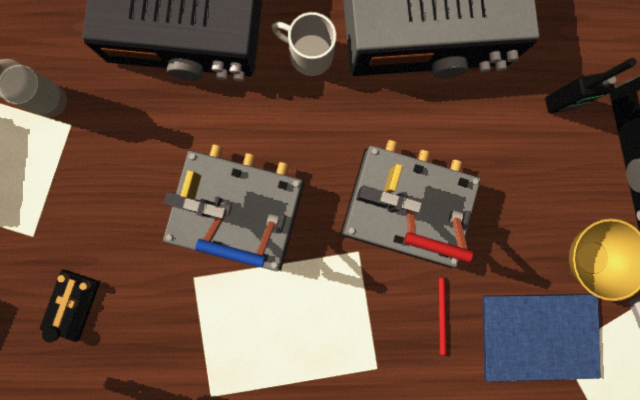

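```bash
python3 - <<'E'
from h import *
for n in("top","scene"):
    img,P=cloud(n)
    hsv=cv2.cvtColor(img,cv2.COLOR_RGB2HSV); h,s,v=[hsv[...,i].astype(int) for i in range(3)]
    f=np.isfinite(P[...,0])&(s>130)&(v>60); X=P[f]; h=h[f]
    near=(X[:,0]>.38)&(X[:,0]<.6)&(X[:,1]<-.05)&(X[:,1]>-.3)
    r=X[near&((h<8)|(h>172))&(X[:,2]>.15)]; y=X[near&(h>20)&(h<35)&(X[:,2]>.165)]
    a=np.linalg.lstsq(np.c_[r[:,1],np.ones(len(r))],r[:,0],rcond=None)[0]
    print(n,"bar dx/dy",a[0],r.mean(0),r.max(0),r.min(0)); print("tab",cv2.minAreaRect((y[:,:2]*1000).astype(np.float32)),y.mean(0),y[:,2].max(),len(y))
E
```

```text
top bar dx/dy 0.2943928507877153 [ 0.43862659 -0.1691627   0.17391844] [ 0.46781347 -0.11970625  0.17977426] [ 0.41601181 -0.21948549  0.15052913]
tab ((541.5914916992188, -107.4828872680664), (8.710037231445312, 38.05267333984375), 72.96411895751953) [ 0.54174173 -0.10725098  0.1722349 ] 0.17557748063509232 168
scene bar dx/dy 0.2796046239505504 [ 0.44474194 -0.16485377  0.1713889 ] [ 0.46190019 -0.11892532  0.17718296] [ 0.4231591  -0.21914725  0.15922495]
tab ((542.48583984375, -107.75308990478516), (10.988197326660156, 39.076416015625), 71.96192932128906) [ 0.54367336 -0.1065393   0.17026177] 0.1733801256778583 125
```

The top picture shows the red-handled switch on the right (bar about 438,248, tab about 394,178) and the blue twin on the left. From these points the red switch's origin is about (0.507, -0.155) with a yaw of about -17°, and the bar position and its given sizes fit that.

Request:
{"method": "jog_arm", "body": {"motion": [[-0.2,0,0,-35,-3.2],[-0.2,0,0,-35,-3.2],[-0.2,-23.7,-30.5,0,0],[-0.2,-23.7,-30.5,0,0],[-0.2,-23.7,-30.5,0,0],[-0.2,-23.7,-30.5,0,0],[-0.2,-23.7,-30.5,0,0],[-0.2,-23.7,-30.5,0,0],[-0.2,-23.7,-30.5,0,0],[-0.2,-23.7,-30.5,0,0]], "force": 30}}

```text
time: 1.03
tool_pos: [0.3779, 0.3291, 0.3012]
tcp_rot: [0.463, 3.107, -0.0]
wrist_force: [1.0, -0.5, -0.2]
width: 0.398
grip_force: 0.0
```

Request:
{"method": "jog_arm", "body": {"motion": [[-0.2,-23.7,-30.5,0,0],[-0.2,-23.7,-30.5,0,0],[-0.2,-23.7,-30.5,0,0],[-0.2,-23.7,-30.5,0,0],[-0.2,-23.7,-30.5,0,0],[-0.2,-23.7,-30.5,0,0],[-0.2,-23.7,-30.5,0,0],[-0.2,-23.7,-30.5,0,0]]}}

```text
time: 1.7
tool_pos: [0.4881, 0.0403, 0.3014]
tcp_rot: [0.464, 3.107, 0.0]
wrist_force: [1.2, 1.0, 0.4]
width: 0.399
grip_force: 0.0
```

```bash
cat > sw.py <<'E'
from h import *
O=np.array([.5067,-.1552,0]); Y=-.297
Rs=R.from_euler('z',Y).as_matrix()
def where():
    s=bot.read_state(); T=R.from_rotvec(s["tcp_rot"]).as_matrix()
    print("t",round(s["time"],2),"tcp switch mm",((np.array(s["tool_pos"])-O)@Rs*1000).round(1),"tool x,y in switch",(Rs.T@T)[:,:2].T.round(3).tolist(),"F sw",(s["wrist_force"]@Rs).round(1),"w",s["width"],"q",s["q"].round(2))
def look(n,save=None):
    img,P=cloud(n)
    if save: cv2.imwrite(save,img[...,::-1])
    hsv=cv2.cvtColor(img,cv2.COLOR_RGB2HSV); h,s,v=[hsv[...,i].astype(int) for i in range(3)]
    f=np.isfinite(P[...,0])&(s>130)&(v>60); X=(P[f]-O)@Rs*1000; h=h[f]
    nr=(abs(X[:,0])<120)&(abs(X[:,1])<130)
    for c,m in dict(red=((h<8)|(h>172))&(X[:,2]>140),tab=(h>20)&(h<35)&(X[:,2]>162)).items():
        x=X[nr&m]
        if len(x)>10: print(n,c,len(x),np.percentile(x,[3,50,97],axis=0).round(1).tolist())
E
python3 -c "
from sw import *
where(); look('wrist','pics/w1.png'); look('top')"
```

```text
t 1.7 tcp switch mm [-75.  181.5 301.4] tool x,y in switch [[-1.0, -0.001, -0.0], [-0.001, 1.0, 0.0]] F sw [0.8 1.3 0.4] w 0.39932340758146667 q [ 0.03 -0.13  1.89  0.    1.38 -1.24]
wrist red 1791 [[-69.5, -81.1, 163.8], [-62.8, -34.6, 174.2], [-53.6, 14.4, 176.3]]
wrist tab 414 [[-1.3, 49.4, 162.9], [15.3, 55.4, 171.2], [36.0, 58.3, 172.8]]
top red 712 [[-68.9, -81.2, 162.9], [-61.0, -42.2, 174.8], [-51.6, 0.3, 177.9]]
```

Request:
{"method": "jog_arm", "body": {"motion": [[-0.2,-24,-30,0,0],[-0.2,-24,-30,0,0],[-0.2,-24,-30,0,0],[-0.2,-22,-31,0,0],[-0.2,0,0,35,0],[-0.2,0,0,35,0],[-0.2,0,0,20,0],[-0.2,0,0,0,0],[-0.2,0,0,0,0]]}}

```text
time: 2.55
tool_pos: [0.5415, -0.1001, 0.2099]
tcp_rot: [-0.462, -3.104, -0.001]
wrist_force: [0.8, -0.2, 0.8]
width: 0.4
grip_force: 0.0
```

```bash
python3 -c "
from sw import *
where(); look('wrist','pics/w2.png'); look('scene')"
```

```text
t 2.55 tcp switch mm [ 17.1  62.9 209.9] tool x,y in switch [[-1.0, -0.001, 0.004], [-0.001, 1.0, -0.0]] F sw [0.8 0.1 0.8] w 0.39952415643439226 q [-0.23  0.05  1.89  0.    1.21 -1.5 ]
wrist red 5471 [[-69.1, -81.4, 167.3], [-61.2, -34.0, 174.2], [-52.8, 14.0, 176.2]]
wrist tab 810 [[-1.4, 49.6, 166.2], [15.7, 53.9, 171.4], [36.1, 58.0, 172.6]]
scene red 146 [[-62.4, -80.7, 163.6], [-53.0, -7.4, 171.6], [31.2, 81.2, 262.7]]
scene tab 147 [[1.8, 52.0, 162.8], [22.3, 58.5, 170.4], [39.3, 60.9, 172.8]]
```

View pics/w2.png

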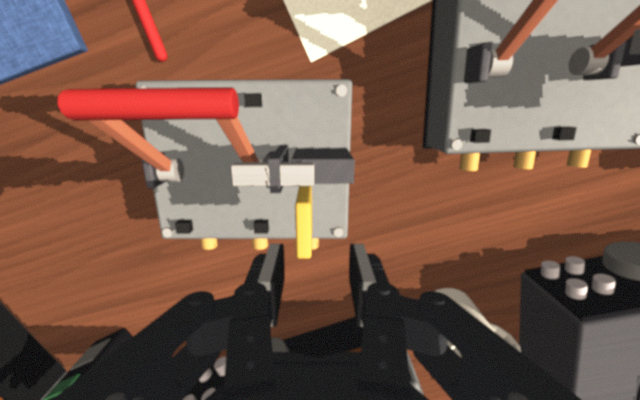

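The wrist view shows the yellow tab (304,225) between the open fingers (265 and 360), and its track is clear.

Request:
{"method": "jog_arm", "body": {"motion": [[-0.2,-2,-3,20,0],[-0.2,0,0,25,0],[-0.2,0,0,21,0],[-0.2,0,0,0,0]]}}

```text
time: 2.98
tool_pos: [0.5421, -0.1036, 0.1434]
tcp_rot: [-0.462, -3.104, -0.001]
wrist_force: [-1.5, 0.7, -1.4]
width: 0.399
grip_force: 0.0
```

Request:
{"method": "jog_arm", "body": {"motion": [[-0.2,0,8,0,0],[-0.2,0,8,0,0],[-0.2,0,8,0,0],[-0.2,0,8,0,0],[-0.2,0,4,0,0],[-0.2,0,0,0,0],[-0.2,0,0,0,0]]}}

```text
time: 3.57
tool_pos: [0.5547, -0.0693, 0.1458]
tcp_rot: [0.462, 3.106, 0.0]
wrist_force: [-0.2, 0.2, -0.3]
width: 0.398
grip_force: 0.0
```

```bash
python3 -c "
from sw import *
where(); look('wrist','pics/w3.png'); look('scene')"
```

```text
t 3.57 tcp switch mm [ 20.7  96.2 145.8] tool x,y in switch [[-1.0, -0.002, -0.001], [-0.002, 1.0, 0.0]] F sw [-0.3  0.2 -0.3] w 0.39769131001897373 q [-0.17  0.11  1.94  0.    1.08 -1.44]
wrist red 5532 [[-69.1, -20.1, 162.8], [-61.1, 1.0, 173.7], [-52.9, 15.0, 176.1]]
wrist tab 1765 [[-1.5, 80.4, 164.1], [14.1, 85.1, 171.3], [35.9, 89.6, 172.5]]
scene red 152 [[-64.6, -81.0, 165.1], [-55.3, -61.1, 173.4], [-51.1, -38.5, 176.3]]
scene tab 151 [[6.2, 81.9, 163.5], [25.1, 89.7, 170.5], [39.0, 114.0, 196.2]]
```

Request:
{"method": "jog_arm", "body": {"motion": [[-0.2,0,3,0,0],[-0.2,0,2,0,0],[-0.2,0,0,0,0]]}}

```text
time: 3.92
tool_pos: [0.5548, -0.0674, 0.1451]
tcp_rot: [-0.462, -3.106, 0.007]
wrist_force: [-2.2, -6.7, 1.7]
width: 0.403
grip_force: 4.1
```

Request:
{"method": "jog_arm", "body": {"motion": [[-0.2,0,1.5,0,0],[-0.2,0,0,0,0]]}}

```text
time: 4.08
tool_pos: [0.5548, -0.0673, 0.1451]
tcp_rot: [-0.462, -3.106, 0.01]
wrist_force: [-3.2, -11.6, 1.6]
width: 0.401
grip_force: 6.2
```

```bash
python3 -c "
from sw import *
where(); look('wrist')"
```

```text
t 4.08 tcp switch mm [ 20.3  98.2 145.1] tool x,y in switch [[-1.0, -0.002, 0.001], [-0.002, 1.0, -0.007]] F sw [  0.4 -12.    1.6] w 0.4006846080494453 q [-0.16  0.12  1.94 -0.01  1.08 -1.43]
wrist red 5305 [[-69.2, -18.3, 162.2], [-61.1, 2.2, 173.6], [-52.9, 15.0, 176.2]]
wrist tab 1816 [[-1.5, 80.7, 164.0], [14.6, 85.5, 171.4], [35.8, 90.0, 172.7]]
```

The catch is at its stop: the force rises and the tab no longer moves. Now back off and go to the near side of the bar.

Request:
{"method": "jog_arm", "body": {"motion": [[-0.2,0,-8,0,0],[-0.2,0,-6,0,0],[-0.2,0,0,0,0],[-0.2,0,0,-35,0],[-0.2,0,0,-35,0],[-0.2,0,0,-25,0],[-1,25,-23,0,0],[-1,25,-23,0,0],[-1,25,-23,0,0],[-1,25,-23,0,0]]}}

```text
time: 4.97
tool_pos: [0.4285, -0.1358, 0.2404]
tcp_rot: [0.462, 3.107, 0.001]
wrist_force: [-0.2, -0.6, -0.0]
width: 0.005
grip_force: 0.0
```

Request:
{"method": "jog_arm", "body": {"motion": [[-1,25,-23,0,0],[-1,0,0,0,0],[-1,0,0,0,0]]}}

```text
time: 5.22
tool_pos: [0.398, -0.1509, 0.2405]
tcp_rot: [0.467, 3.105, 0.001]
wrist_force: [0.5, -0.1, 1.0]
width: 0.001
grip_force: 0.0
```

```bash
python3 -c "
from sw import *
where(); look('wrist','pics/w4.png'); look('top')"
```

```text
t 5.22 tcp switch mm [-105.2  -27.7  240.5] tool x,y in switch [[-1.0, 0.002, -0.001], [0.002, 1.0, 0.001]] F sw [0.5 0.  1. ] w 0.0014325054580587135 q [-0.42 -0.23  2.09  0.    1.28 -1.69]
wrist red 1617 [[-112.1, -83.3, 166.7], [-66.2, -55.2, 173.8], [-55.3, 12.5, 250.5]]
top red 803 [[-69.2, -77.3, 161.2], [-60.6, -29.2, 174.6], [-51.3, 15.1, 177.9]]
top tab 206 [[-65.0, -22.5, 167.7], [14.7, 86.6, 172.8], [36.4, 91.7, 602.8]]
```

View pics/w4.png

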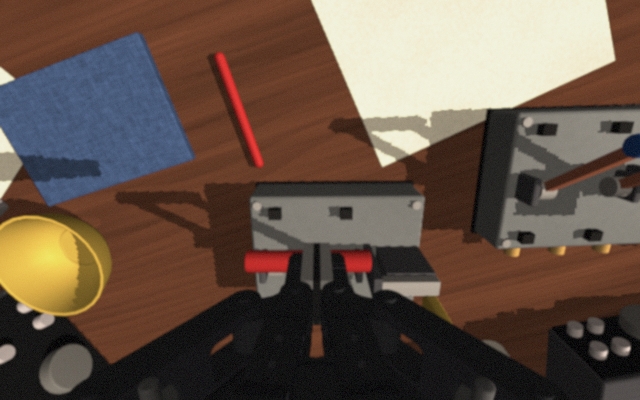

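The wrist view shows the shut fingers (315,270) on the near side of the red bar (310,262), between its arms. Now descend and push.

Request:
{"method": "jog_arm", "body": {"motion": [[-1,0,-2,35,0],[-1,0,0,35,0],[-1,0,0,24,0],[-1,0,0,0,0],[-1,-15,0,0,0],[-1,-12,0,0,0],[-1,-12,0,0,0],[-1,-12,0,0,0]]}}

```text
time: 5.98
tool_pos: [0.4489, -0.1676, 0.1476]
tcp_rot: [0.462, 3.107, -0.0]
wrist_force: [-3.1, 0.9, 2.0]
width: -0.002
grip_force: 1.7
```

Request:
{"method": "jog_arm", "body": {"motion": [[-1,-12,0,0,0],[-1,-12,0,0,0],[-1,-12,0,0,0],[-1,-12,0,0,0],[-1,-12,0,0,0]]}}

```text
time: 6.4
tool_pos: [0.5055, -0.1853, 0.146]
tcp_rot: [-0.463, -3.107, -0.0]
wrist_force: [-1.6, 1.4, -0.1]
width: 0.001
grip_force: 0.0
```

```bash
python3 -c "
from sw import *
where(); look('scene','pics/s5.png');look('top')"
```

```text
t 6.4 tcp switch mm [  7.7 -29.1 146. ] tool x,y in switch [[-1.0, -0.001, 0.0], [-0.001, 1.0, 0.0]] F sw [-2.   0.9 -0.1] w 0.0005579159493108861 q [-0.4   0.08  1.99  0.    1.08 -1.67]
scene red 485 [[20.9, -77.8, 177.6], [32.6, -25.7, 187.2], [37.3, 17.0, 190.5]]
scene tab 147 [[1.9, 83.6, 162.3], [22.0, 90.3, 170.4], [39.3, 92.8, 172.6]]
top red 111 [[17.9, -11.4, 183.2], [33.5, 6.0, 188.8], [37.9, 20.1, 261.1]]
top tab 172 [[-39.4, -73.5, 165.6], [18.5, 87.5, 172.6], [36.4, 91.6, 490.2]]
```

View pics/s5.png

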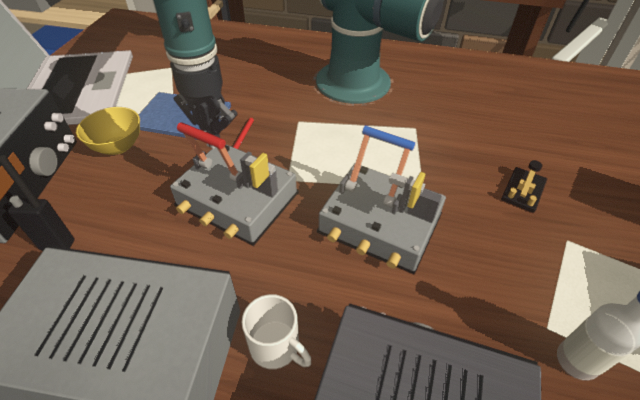

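The scene view shows the red bar (200,135) past upright with the catch open (260,170) and the blue twin untouched. Keep pushing.

Request:
{"method": "jog_arm", "body": {"motion": [[-1,-10,0,0,0],[-1,-10,0,0,0],[-1,-10,0,0,0],[-1,-5,0,0,0],[-1,0,0,0,0]]}}

```text
time: 6.92
tool_pos: [0.5392, -0.1956, 0.1462]
tcp_rot: [0.463, 3.106, -0.0]
wrist_force: [-0.4, 0.2, -0.1]
width: 0.001
grip_force: 0.0
```

Request:
{"method": "jog_arm", "body": {"motion": [[-1,-3,0,0,0],[-1,-2,0,0,0],[-1,0,0,0,0]]}}

```text
time: 7.17
tool_pos: [0.5422, -0.1964, 0.146]
tcp_rot: [-0.463, -3.106, -0.0]
wrist_force: [-2.5, 0.5, -2.2]
width: -0.002
grip_force: 1.4
```

```bash
python3 -c "
from sw import *
where(); look('scene')"
```

```text
t 7.17 tcp switch mm [ 46. -29. 146.] tool x,y in switch [[-1.0, -0.001, 0.001], [-0.001, 1.0, 0.0]] F sw [-2.5 -0.3 -2.2] w -0.0015669897729887392 q [-0.39  0.15  1.91 -0.    1.09 -1.67]
scene red 503 [[60.8, -79.2, 159.0], [70.9, -27.4, 168.7], [75.4, 17.1, 171.9]]
scene tab 147 [[1.1, 83.7, 162.6], [21.8, 90.3, 170.4], [39.0, 92.6, 172.9]]
```

Request:
{"method": "jog_arm", "body": {"motion": [[-1,-2,0,0,0],[-1,0,0,0,0]]}}

```text
time: 7.38
tool_pos: [0.5424, -0.1965, 0.1459]
tcp_rot: [-0.462, -3.102, -0.001]
wrist_force: [-8.0, 2.6, 2.0]
width: 0.0
grip_force: 4.2
```

Request:
{"method": "jog_arm", "body": {"motion": [[-1,-1.5,0,0,0],[-1,0,0,0,0]]}}

```text
time: 7.55
tool_pos: [0.5425, -0.1965, 0.1459]
tcp_rot: [-0.462, -3.099, -0.002]
wrist_force: [-12.5, 3.0, 4.3]
width: -0.0
grip_force: 6.3
```

```bash
python3 -c "
from sw import *
where(); look('scene')"
```

```text
t 7.55 tcp switch mm [ 46.3 -29.1 145.9] tool x,y in switch [[-1.0, -0.001, 0.008], [-0.001, 1.0, 0.0]] F sw [-12.8  -0.8   4.3] w -0.00020599472323255233 q [-0.39  0.15  1.9  -0.    1.1  -1.66]
scene red 506 [[60.9, -79.0, 158.5], [71.0, -27.5, 168.6], [75.7, 17.2, 171.6]]
scene tab 146 [[1.8, 83.7, 163.0], [22.6, 89.9, 170.4], [39.2, 92.7, 172.7]]
```

At the far stop, with a firm reaction force. Back off and rise.

Request:
{"method": "jog_arm", "body": {"motion": [[-1,10,0,0,0],[-1,12,0,0,0],[-1,12,0,0,0],[-1,0,0,0,0],[-1,0,0,-35,0],[-1,0,0,-35,0],[-1,0,0,-35,0],[-1,0,0,-35,0],[-1,0,0,0,0],[-1,0,0,0,0]]}}

```text
time: 8.43
tool_pos: [0.5156, -0.1886, 0.2904]
tcp_rot: [0.462, 3.099, -0.003]
wrist_force: [0.1, 0.6, 0.0]
width: -0.001
grip_force: 0.0
```

```bash
python3 -c "
from sw import *
where(); look('scene','pics/s6.png'); look('wrist')"
```

```text
t 8.43 tcp switch mm [ 18.3 -29.3 290.4] tool x,y in switch [[-1.0, -0.001, -0.009], [-0.001, 1.0, -0.001]] F sw [-0.   0.6  0. ] w -0.0010330200315508977 q [-0.4  -0.01  1.81  0.    1.34 -1.67]
scene red 502 [[60.5, -79.2, 158.9], [71.1, -27.7, 168.7], [75.4, 16.8, 171.7]]
scene tab 149 [[1.4, 83.6, 163.0], [21.9, 90.1, 170.2], [39.4, 92.6, 172.7]]
wrist red 1852 [[56.4, -81.6, 159.7], [61.3, -35.9, 169.2], [72.0, 11.8, 171.7]]
wrist tab 500 [[-0.6, 79.0, 163.0], [15.4, 81.9, 170.8], [35.8, 88.6, 172.4]]
```

View pics/s6.png

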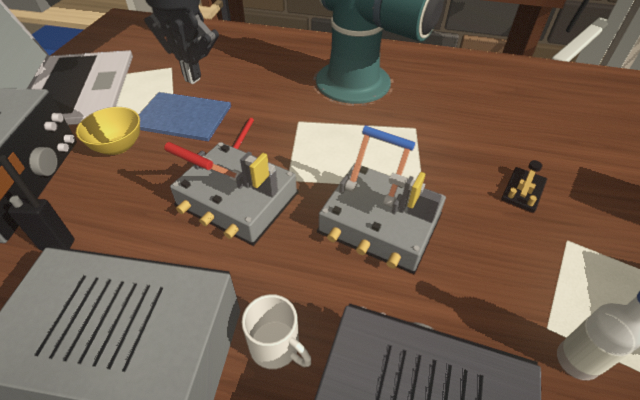

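The scene view shows the red bar (188,157) at its far stop, the catch (260,170) open, the arm clear of everything and the twin unchanged.

```bash
python3 -c "
from workcell import bot
print(bot.finish_job())"
```

```text
the job is handed in; nothing more can be done
None
```

The red switch's catch is fully open and its handle is at the far stop, both let go, with the blue-handled twin untouched; I handed the job in at about 8.5 s.

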